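Crank the length stop to the pointed marker

TASK

Set the length stop of the small screw jig on the bench for the next handle blanks: turn the handwheel by its upright crank handle until the pointer of the sliding stop stands level with the pointed brass marker on the scale (not the square one), then let go. Move the stop only by the handwheel, do not push it directly.

Things in the scene. Friction and masses are not known exactly. Their poses are not given: they have to be found in the camera images.
- jig: Grey screw jig, 400x220 mm, fixed to the bench. A horizontal handwheel (107 mm across, 80 mm high) tops the housing at its right end. Origin: on the bench under the wheel's vertical axis; y along the scale to the far left end, x away from the robot. One turn moves the stop 50 mm: clockwise from above moves it to +y, away from the wheel. Wheel stays where left.
- crank_handle (a point): Upright round dark wooden crank handle on the wheel's rim, 23 mm diameter, from 81 to 126 mm above the bench, the jig's only part above 81 mm; it spins freely on its pin. The point: on its axis, 105 mm up. It runs on a level circle of 48 mm radius about the wheel's axis (the jig's origin) and takes about 5 N to move.
- stop: Dark steel sliding stop on the screw, a 76x44 mm block, top 64 mm above the bench, with a small flat steel pointer over the scale, toward the robot. Origin: the pointer's tip, 26 mm above the bench, at jig x = -56 mm. Axes as the jig's. It can travel 85 mm either way from jig y = 180 mm.
- pointed_marker: Brass clip 42x36x12 mm with dark thumbscrew, in front of the scale bar; its end toward the scale is a triangular point. The other brass clip there, plain square, is a wrong mark; either may be nearer the wheel. Origin: the point's tip, 14 mm above the bench, jig x = -60 mm. Axes as the jig's. The stop is set when its origin is at the same jig y as this.

How it is judged:
At the end, for the whole second after the job is handed in: The stop's pointer stands level with the tip of the pointed brass marker along the scale, within 10 mm either way (y of stop in the frame of pointed_marker between -0.01 and 0.01 m); the robot touches nothing.
It fails at once if the robot pushes the sliding stop directly (more than 3 N) (contact force between any of the fingers, the arm and stop above 3 N).
It also fails if it takes over 51 s, if anything falls off the work surface, if the arm or the gripper's body presses on something with over 40 N, if the wrist force passes 120 N, or if a joint passes its speed limit or range.

ROBOT

A 7-joint arm with a two-finger parallel gripper is mounted at the origin on a cart in front of the work surface, level with it; the furniture and walls round the work are solid. World frame = base frame: x ahead of the robot, y to its left, z up, the work surface at z = 0. Lengths are in m, angles in rad, forces in N, time in s.
With the tool pointing down it reaches from about 0.4 to 0.875 m from the base axis. Payload 6.5 kg.
Tool frame: the origin (TCP) lies at the very end of the fingers, on their centre line; the grasp point (between the pads) lies 19 mm behind it; x points along the fingers, z is the direction in which the jaws open and shut, and the axes are right-handed (so a half turn about x gives the same grasp; the last joint's range is limited). The gripper opens to 88 mm and grips with 3 to 60 N. Pads are 18 mm wide; open, the fingers measure 123 mm over their backs; the gripper's body (75 mm by 187 mm) begins 45 mm behind the grasp point.
Start: joints at [-1.255, 0.536, -0.004, 1.538, 0.003, 1.067, -0.071], TCP at [0.242, 0.603, 0.239] pointing down, gripper open.
Joint ranges: [-2.7, 2.7], [-0.37, 2.16], [-1.27, 1.26], [0.24, 2.4], [-1.31, 4.45], [0.19, 1.91], [-2.76, 2.76]. Speed limits (rad/s): [2.39, 2.39, 3.14, 3.14, 3.14, 3.14, 3.14].

INTERFACE

Orientations are given as a unit quaternion [w, x, y, z].
In Python, from cell import bot, optics gives the robot as it stands. The module is installed in compiled form; this text tells all that it offers.
- The arm moves only by the tool drive_tool, never from a script. Its argument "rows" is one flat list of numbers, 5 for each row, row after row: the shift along the tool's x, y, z in m, then the turn about the tool's x in rad, then the gripper command: -1 is shut, 1 is fully open, values between are in proportion. In form: [dx, dy, dz, yaw, gripper, dx, dy, dz, yaw, gripper, ...]. A call has 1 to 10 rows; each row is the pose to reach, as a shift and turn from the pose commanded when the call began, along the tool's axes at that moment; what a row does not reach only later rows make up. A row lasts 1/10 s, in which the tool goes at most 50 mm and 8.59 degrees, less where a joint would pass 70% of its speed; a pose out of reach is approached as far as the arm can. A call with a gripper value outside its range is refused whole. The fingers move at their own pace and stop on an object; "force" is the grip in N (left out, the last holds). Time passes only in rows, so rows that repeat a pose let the fingers close. It gives the time, the measured TCP pose, the force and the opening at its end, in the units of the state.
- bot.sense(): the state, without advancing time (a new reading comes with each control period).
- optics.grab_frame(name): name is "side" or "top" or "wrist"; returns a dict with "frame" (420x560x3 uint8, red, green, blue), "depth" (420x560 float32, m along the optical axis (not along the pixel's ray), 0 where there is no reading), "fx", "fy", "cx", "cy" (pixels), "position" and "orientation" of the camera in the world; the wrist camera has in their place "hand_eye" (4x4, takes a point from camera to tool coordinates, whose origin is the TCP and whose axes are the tool frame's). Camera axes: x right, y up, looking along -z (the intrinsics and any distortion apply to the point x, -y, -z); pixel columns grow to the right and rows downward; lengths in m; the calibration is good to about 2 mm. A picture is of the moment at which its call begins: read the wrist's pose just before it.
- bot.sign_off(): hands the job in, once; it reports no verdict.
The state is a dict: "time": time; "joint_pos": joint angles; "joint_vel": joint speeds; "tau": joint torques, N m; "tool_pos": TCP position; "ee_rot": TCP orientation; "contact_force": force on the tool from outside, world axes, zero at the start; "moment": the same for the moment, N m; "gripper_width": finger opening in m.
Only numpy, scipy, OpenCV 4.12 (cv2) and the standard library are available. Lean on these libraries where they do the work, as an engineer would, in place of code of your own. Each camera call takes 0.05 s, during which the arm holds its last target.

## Working session

There is one attempt and no reset: what is moved stays moved. The work goes in short steps, Python scripts to look and compute and a tool call to move; the robot and the scene stay as the last step left them, time stands still between calls to the robot, and variables do not carry over. Pictures are saved under pics/ and viewed, and the job is handed in when it is done.

Besides the shell and the picture viewer there is one more tool, called after "Emit:" as name(argument=value, ...) on one line, values as JSON. drive_tool: Moves the arm, as the interface text tells. Its arguments: {"type":"object","properties":{"rows":{"type":"array"},"force":{"type":"number"}},"required":["rows"]}

```bash
mkdir -p pics
cat > h.py <<'E'
import numpy as np, cv2, pickle
from cell import bot, optics
from scipy.spatial.transform import Rotation as R
def rot(q): return R.from_quat([q[1],q[2],q[3],q[0]]).as_matrix()
def grab(n,save=None):
    s=bot.sense(); f=optics.grab_frame(n)
    if n=='wrist':
        T=np.eye(4);T[:3,:3]=rot(s['ee_rot']);T[:3,3]=s['tool_pos'];M=T@np.array(f['hand_eye'])
        f['R']=M[:3,:3];f['t']=M[:3,3]
    else: f['R']=rot(f['orientation']);f['t']=np.array(f['position'])
    if save: cv2.imwrite('pics/'+save+'.png',f['frame'][:,:,::-1]); pickle.dump(f,open('pics/'+save+'.pkl','wb'))
    return f
def ray(f,u,v):
    d=np.array([(u-f['cx'])/f['fx'],-(v-f['cy'])/f['fy'],-1.]); return f['R']@d
def onz(f,u,v,z):
    d=ray(f,u,v); return f['t']+d*(z-f['t'][2])/d[2]
def dep(f,u,v):
    return f['t']+ray(f,u,v)*f['depth'][int(v),int(u)]
def proj(f,p):
    c=f['R'].T@(np.array(p)-f['t']); return f['cx']+f['fx']*c[0]/-c[2], f['cy']-f['fy']*c[1]/-c[2]
E
python3 - <<'E'
from h import *
for n in ['side','top','wrist']:
    f=grab(n,n+'0'); print(n,[k for k in f],f['t'],f['fx'],f['cx'],f['cy'],f['R'].round(2).tolist())
s=bot.sense();print(s)
E
```

```text
side ['frame', 'depth', 'fx', 'fy', 'cx', 'cy', 'position', 'orientation', 'R', 't'] [ 0.31975889 -0.75795311  0.45885811] 423.4532417592787 277.538775476604 212.46333703886717 [[0.97, 0.12, -0.21], [-0.24, 0.4, -0.89], [-0.02, 0.91, 0.41]]
top ['frame', 'depth', 'fx', 'fy', 'cx', 'cy', 'position', 'orientation', 'R', 't'] [0.37415527 0.01414925 0.9158173 ] 468.1846300631502 280.0155054983884 214.08529117532876 [[-0.03, 0.99, -0.14], [-1.0, -0.02, 0.02], [0.02, 0.15, 0.99]]
wrist ['frame', 'depth', 'fx', 'fy', 'cx', 'cy', 'hand_eye', 'R', 't'] [0.17433888 0.6292285  0.38366298] 339.35836482315665 275.82938618795305 211.33861974275467 [[0.37, -0.89, -0.26], [0.93, 0.36, 0.11], [-0.0, -0.29, 0.96]]
{'time': 0.15, 'joint_pos': array([-1.25522072,  0.53703568, -0.00445278,  1.53858541,  0.00258956,
        1.06732496, -0.07116767]), 'joint_vel': array([-0.00135238, -0.00373825,  0.00126535, -0.00330333, -0.00070943,
       -0.00057162,  0.00089028]), 'tau': array([ 1.56377904e-03, -5.71328902e+01,  9.91863683e-01, -2.51829851e+01,
       -5.61920134e-02,  1.51919288e-02,  8.00465068e-05]), 'tool_pos': array([0.24199404, 0.60277911, 0.23803569]), 'ee_rot': array([ 0.58538414, -0.3963762 ,  0.58613856,  0.39579402]), 'contact_force': array([ 1.33271473, -0.09479635,  0.05790716]), 'moment': array([0.04037561, 0.01643862, 0.00186156]), 'gripper_width': 0.08813975015599648}
```

View pics/top0.png

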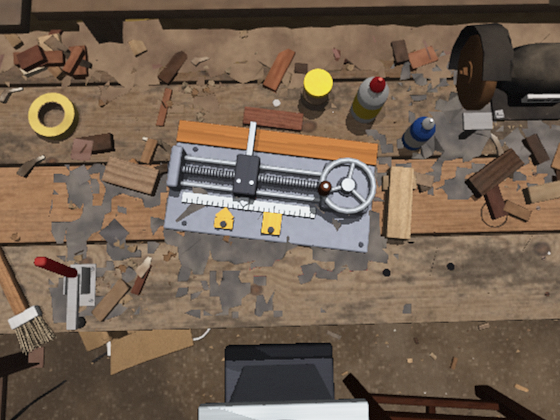

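View pics/side0.png

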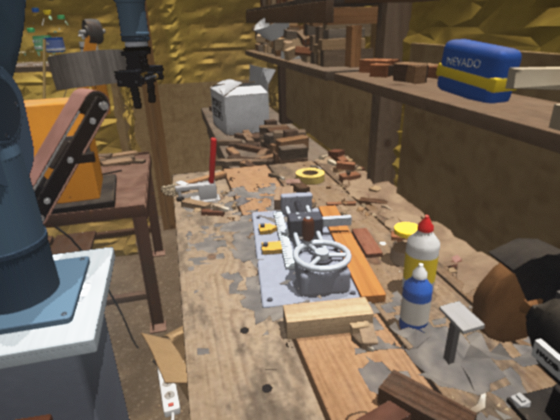

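Run:
```python
from h import *
f=pickle.load(open('pics/top0.pkl','rb'))
im=f['frame'][:,:,::-1][115:260,155:395]
cv2.imwrite('pics/topz.png',cv2.resize(im,None,fx=3.3,fy=3.3,interpolation=cv2.INTER_CUBIC))
f=pickle.load(open('pics/side0.pkl','rb'))
im=f['frame'][:,:,::-1][180:320,240:390]
cv2.imwrite('pics/sidez.png',cv2.resize(im,None,fx=4,fy=4,interpolation=cv2.INTER_CUBIC))
```

```text
(no output)
```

View pics/topz.png

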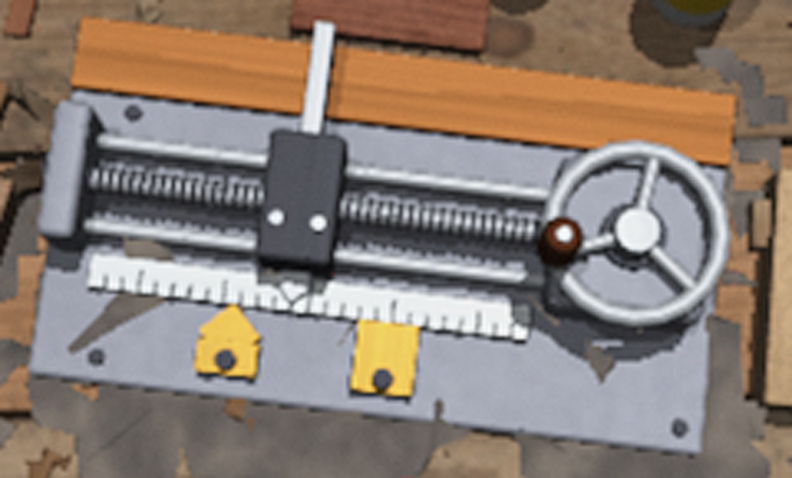

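View pics/sidez.png

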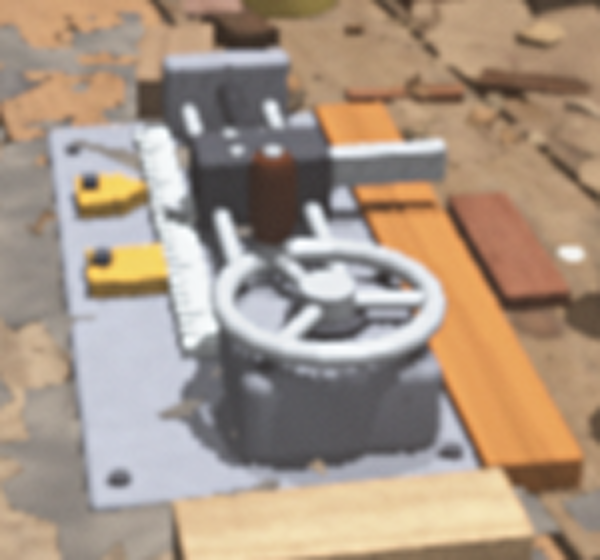

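```bash
cat > m.py <<'E'
from h import *
import sys
def z2p(x,y): return 155+(x+.5)/3.3-.5,115+(y+.5)/3.3-.5
f=pickle.load(open('pics/top0.pkl','rb'))
hsv=cv2.cvtColor(f['frame'],cv2.COLOR_RGB2HSV)
P={}
for n,(x,y),z in [('hub',(636,232),.085),('handle',(562,240),.126),('tip',(291,303),.026),('ptip',(234,306),.014),('sq',(388,321),.014)]:
    u,v=z2p(x,y); P[n]=onz(f,u,v,z); print(n,round(u,1),round(v,1),P[n].round(4),'depth pt',dep(f,round(u),round(v)).round(4))
# wheel ring points from depth at z~0.075 above housing
H,W=f['depth'].shape
uu,vv=np.meshgrid(np.arange(W),np.arange(H))
d=np.stack([(uu-f['cx'])/f['fx'],-(vv-f['cy'])/f['fy'],-np.ones_like(uu)],-1)*f['depth'][...,None]
w=d@f['R'].T+f['t']
m=(uu>310)&(uu<385)&(vv>150)&(vv<225)&(w[...,2]>.072)&(w[...,2]<.083)
pts=w[m]; A=np.c_[2*pts[:,:2],np.ones(len(pts))]
r=np.hypot(*(pts[:,:2]-P['hub'][:2]).T);q=pts[r>.038]
A=np.c_[2*q[:,:2],np.ones(len(q))];c=np.linalg.lstsq(A,(q[:,:2]**2).sum(1),rcond=None)[0]
print('ring fit',c[:2],np.sqrt(c[2]+c[:2]@c[:2]),len(q))
m=(uu>310)&(uu<345)&(vv>170)&(vv<205)&(w[...,2]>.095);print('handle depth',w[m].mean(0),w[m].max(0),m.sum())
# base edge
a=onz(f,*z2p(33,374),.01);b=onz(f,*z2p(698,452),.01);y=(a-b)[:2];print('base len',np.hypot(*y),'yaw',np.degrees(np.arctan2(-y[0],y[1])))
c2=onz(f,*z2p(735,97),.02)
yh=y/np.hypot(*y);xh=np.array([yh[1],-yh[0]])
for k in P: dd=(P[k]-P['hub'])[:2];print(k,'jig',dd@xh,dd@yh)
E
python3 m.py
```

```text
hub 347.4 185.0 [ 0.5461 -0.1256  0.085 ] depth pt [ 0.5474 -0.126   0.0783]
handle 325.0 187.4 [ 0.5343 -0.0798  0.126 ] depth pt [ 0.5354 -0.0802  0.1236]
tip 242.8 206.5 [0.5208 0.068  0.026 ] depth pt [0.5215 0.0676 0.0274]
ptip 225.6 207.4 [0.5218 0.1024 0.014 ] depth pt [0.5215 0.1009 0.0203]
sq 272.2 211.9 [0.5107 0.0117 0.014 ] depth pt [0.5099 0.0122 0.018 ]
ring fit [ 0.54778673 -0.12792194] 0.04755697542078513 686
handle depth [ 0.52500355 -0.07457219  0.16637452] [0.54679562 0.01414925 0.9158173 ] 167
base len 0.3934543526275451 yaw -8.145427256236472
hub jig 0.0 0.0
handle jig -0.018209708074632916 0.04365882837608483
tip jig -0.05245156814376823 0.18805113183423922
ptip jig -0.056337959298968954 0.22219128864337087
sq jig -0.05453094009059156 0.13089336678877034
```

```bash
cat > w.py <<'E'
from h import *
s=bot.sense();Rt=rot(s['ee_rot']);p=np.array(s['tool_pos'])
print(Rt.round(4).tolist(),p.round(4),s['time'],s['contact_force'].round(1),s['gripper_width'])
E
python3 - <<'E'
from w import *
print('yaw of tool z',np.degrees(np.arctan2(Rt[1,2],Rt[0,2])))
for t in [(.534,-.080,.2)]: print('tool shift',(Rt.T@(np.array(t)-p)).round(4))
f=pickle.load(open('pics/top0.pkl','rb'))
for u,v in [(377,85),(317,80),(425,125)]: print(dep(f,u,v).round(3))
E
```

```text
[[-0.0004, -0.928, 0.3725], [-0.0013, 0.3725, 0.928], [-1.0, -0.0001, -0.0013]] [0.242  0.6028 0.238 ] 0.15 [ 1.3 -0.1  0.1] 0.08813975015599648
yaw of tool z 68.13221046524973
tool shift [ 0.0388 -0.5253 -0.5248]
[ 0.713 -0.177  0.137]
[ 0.752 -0.079  0.077]
[ 0.649 -0.268  0.105]
```

Emit:
drive_tool(rows=[0.004,-0.03,-0.03,0,1,0.008,-0.06,-0.06,0,1,0.012,-0.09,-0.09,0,1,0.016,-0.12,-0.12,0,1,0.02,-0.15,-0.15,0,1,0.024,-0.18,-0.18,0,1,0.028,-0.21,-0.21,0,1,0.03,-0.24,-0.24,0,1,0.032,-0.265,-0.265,0,1,0.034,-0.29,-0.29,0,1])

```text
time: 1.15
tool_pos: [0.4036, 0.2244, 0.2046]
ee_rot: [0.586, -0.396, 0.586, 0.396]
contact_force: [0.4, 0.9, 1.1]
gripper_width: 0.0881
```

Emit:
drive_tool(rows=[0.0,-0.03,-0.03,0,1,0.0,-0.06,-0.06,0,1,0.0,-0.09,-0.09,0,1,0.0,-0.12,-0.12,0,1,0.0,-0.15,-0.15,0,1,0.0,-0.18,-0.18,0,1,0.0,-0.205,-0.205,0,1,0.0,-0.225,-0.225,0,1,0.0,-0.235,-0.235,0,1,0.0,-0.235,-0.235,0,1])

```text
time: 2.15
tool_pos: [0.5339, -0.0812, 0.2046]
ee_rot: [0.586, -0.395, 0.586, 0.395]
contact_force: [0.2, 0.4, -0.2]
gripper_width: 0.0883
```

Run:
```python
from w import *
print((Rt.T@(np.array((.534,-.08,.2))-p)).round(4),s['joint_pos'].round(2))
grab('wrist','w1');grab('side','s1')
```

```text
[[-0.0001, -0.9269, 0.3752], [-0.0007, 0.3752, 0.9269], [-1.0, -0.0002, -0.0007]] [ 0.5339 -0.0812  0.2046] 2.15 [ 0.2  0.4 -0.2] 0.08832628487257187
[0.0046 0.0004 0.0011] [-0.14  0.4   0.26  1.88 -0.13  0.88  1.37]
```

View pics/w1.png

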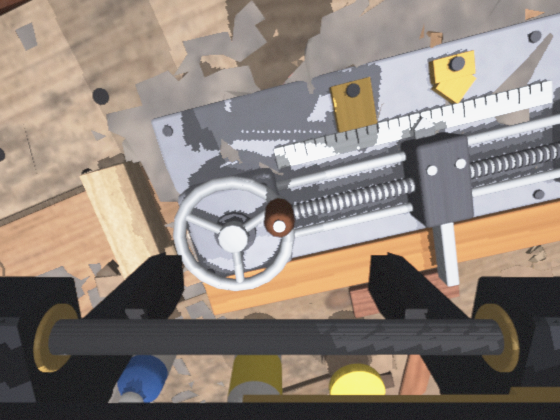

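View pics/s1.png

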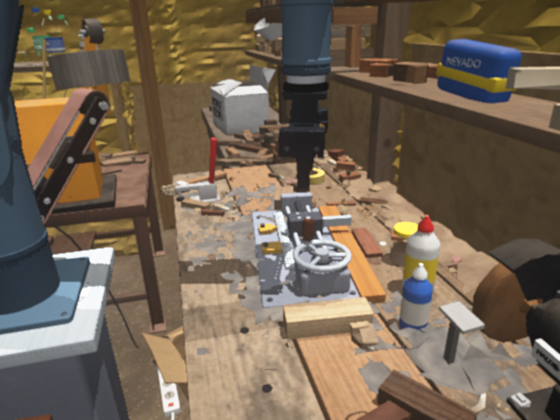

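Run:
```python
from h import *
f=pickle.load(open('pics/w1.pkl','rb'))
for n,u,v,z in [('handle top',279,226,.126),('handle base',279,216,.105),('hub',233,235,.085),('ptip',456,103,.014)]:
    print(n,onz(f,u,v,z).round(4),dep(f,u,v).round(4))
im=f['frame'][70:170,370:520,::-1];cv2.imwrite('pics/w1z.png',cv2.resize(im,None,fx=5,fy=5,interpolation=cv2.INTER_CUBIC))
```

```text
handle top [ 0.5388 -0.082   0.126 ] [ 0.5386 -0.0819  0.1267]
handle base [ 0.5382 -0.0816  0.105 ] [ 0.5323 -0.0794  0.1249]
hub [ 0.545  -0.1255  0.085 ] [ 0.5466 -0.1269  0.0797]
ptip [0.5237 0.1048 0.014 ] [0.5219 0.0997 0.0248]
```

View pics/w1z.png

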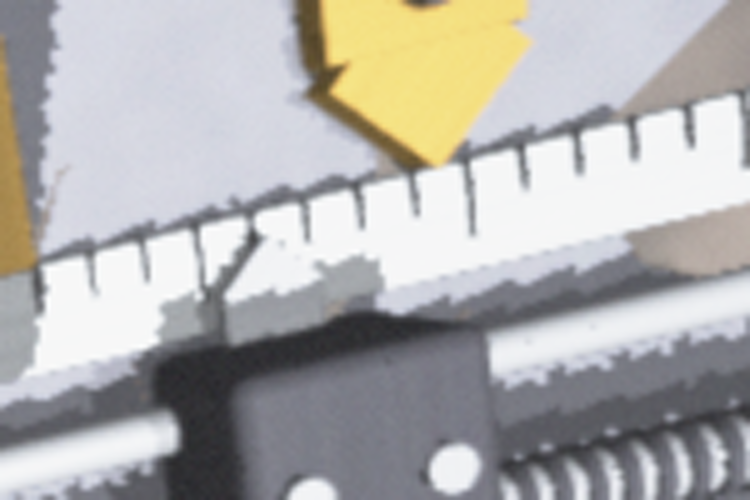

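Emit:
drive_tool(rows=[0.04,0,0,0,1,0.075,0,0,0,1,0.1,0,0,0,1,0.112,0,0,0,1,0.112,0,0,0,1], force=25)

```text
time: 2.75
tool_pos: [0.5326, -0.0779, 0.0916]
ee_rot: [0.585, -0.396, 0.586, 0.397]
contact_force: [-0.3, -0.3, 0.5]
gripper_width: 0.088
```

Emit:
drive_tool(rows=[0,0,0,0,-1,0,0,0,0,-1,0,0,0,0,-1,0,0,0,0,-1,0,0,0,0,-1,0,0,0,0,-1], force=25)

```text
time: 3.35
tool_pos: [0.5339, -0.0796, 0.0929]
ee_rot: [0.586, -0.396, 0.586, 0.396]
contact_force: [-0.9, -0.2, -0.1]
gripper_width: 0.0422
```

Run:
```python
from w import *
f=pickle.load(open('pics/w1.pkl','rb'))
a=onz(f,421.6,117.4,.026);b=onz(f,457,103.4,.018);b2=onz(f,455,104.,.014)
print(a,b,b2,[(x-a)[:2]@np.array([.1417,.99]) for x in (b,b2)])
grab('wrist','w2')
```

```text
[[0.0004, -0.928, 0.3726], [0.0, 0.3726, 0.928], [-1.0, -0.0003, 0.0001]] [ 0.5339 -0.0796  0.0929] 3.35 [-0.9 -0.2 -0.1] 0.04216104222479073
[0.5222374  0.06681851 0.026     ] [0.52374866 0.10366964 0.018     ] [0.52426359 0.10369994 0.014     ] [np.float64(0.03669676268060577), np.float64(0.03679972644627977)]
```

View pics/w2.png

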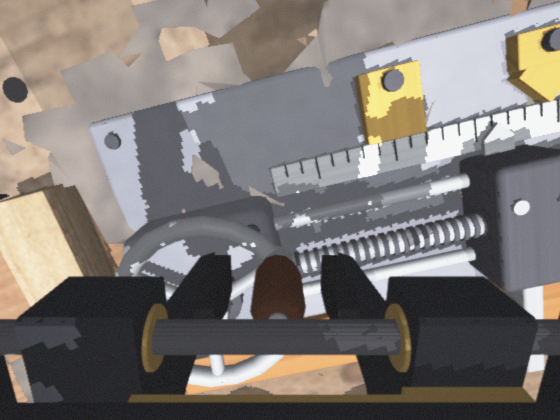

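Emit:
drive_tool(rows=[0,0,0,0,-1,0,0,0,0,-1,0,0,0,0,-1,0,0,0,0,-1,0,0,0,0,-1,0,0,0,0,-1], force=25)

```text
time: 4.0
tool_pos: [0.5339, -0.0792, 0.0927]
ee_rot: [0.586, -0.396, 0.586, 0.396]
contact_force: [0.7, 2.9, -0.8]
gripper_width: 0.0223
```

```bash
cat > arc.py <<'E'
from w import *
import sys
# arc from current TCP about C, clockwise by deg in N rows
C=np.array([float(sys.argv[1]),float(sys.argv[2])]);deg=float(sys.argv[3]);N=int(sys.argv[4])
v=p[:2]-C;print('r',np.hypot(*v),'ang',np.degrees(np.arctan2(v[1],v[0])))
a0=np.arctan2(v[1],v[0]);r=float(sys.argv[5]) if len(sys.argv)>5 else .048
for i in range(1,N+1):
    a=a0-np.radians(deg)*i/N
    t=C+r*np.array([np.cos(a),np.sin(a)])
    d=Rt.T@np.array([t[0]-p[0],t[1]-p[1],0]);print(d.round(4)[1:])
E
python3 arc.py .547 -.127 90 10
```

```text
[[0.0002, -0.9281, 0.3723], [0.0004, 0.3723, 0.9281], [-1.0, -0.0001, 0.0004]] [ 0.5339 -0.0792  0.0927] 4.0 [ 0.7  2.9 -0.8] 0.022281034950059696
r 0.049533592574621074 ang 105.29483575203363
[-0.0073  0.0028]
[-0.0142  0.0059]
[-0.0215  0.0078]
[-0.029   0.0085]
[-0.0365  0.0081]
[-0.0438  0.0065]
[-0.0508  0.0037]
[-0.0573 -0.0001]
[-0.0632 -0.0049]
[-0.0682 -0.0105]
```

```bash
python3 arc.py .5450 -.126 60 10
```

```text
[[0.0002, -0.9281, 0.3723], [0.0004, 0.3723, 0.9281], [-1.0, -0.0001, 0.0004]] [ 0.5339 -0.0792  0.0927] 4.0 [ 0.7  2.9 -0.8] 0.022281034950059696
r 0.04807029596674124 ang 103.30944896265804
[-0.0043  0.0026]
[-0.0088  0.0048]
[-0.0135  0.0066]
[-0.0184  0.0078]
[-0.0234  0.0085]
[-0.0284  0.0087]
[-0.0334  0.0084]
[-0.0383  0.0075]
[-0.0432  0.0061]
[-0.0478  0.0043]
```

Emit:
drive_tool(rows=[0,-0.0043,0.0026,0,-1,0,-0.0088,0.0048,0,-1,0,-0.0135,0.0066,0,-1,0,-0.0184,0.0078,0,-1,0,-0.0234,0.0085,0,-1,0,-0.0284,0.0087,0,-1,0,-0.0334,0.0084,0,-1,0,-0.0383,0.0075,0,-1,0,-0.0432,0.0061,0,-1,0,-0.0478,0.0043,0,-1])

```text
time: 5.0
tool_pos: [0.5794, -0.0919, 0.0927]
ee_rot: [0.585, -0.395, 0.586, 0.397]
contact_force: [-2.8, 4.2, 4.1]
gripper_width: 0.0223
```

```bash
python3 arc.py .5450 -.126 60 10
python3 - <<'E'
from h import *
grab('top','t3');grab('wrist','w3')
E
```

```text
[[-0.0018, -0.9284, 0.3716], [0.0019, 0.3716, 0.9284], [-1.0, 0.0023, 0.0011]] [ 0.5794 -0.0919  0.0927] 5.0 [-2.8  4.2  4.1] 0.022266866061314332
r 0.04840430952910757 ang 44.73537118159113
[-0.0043 -0.0026]
[-0.0086 -0.0053]
[-0.0125 -0.0084]
[-0.0161 -0.0119]
[-0.0193 -0.0158]
[-0.0221 -0.02  ]
[-0.0244 -0.0245]
[-0.0262 -0.0291]
[-0.0276 -0.034 ]
[-0.0284 -0.0389]
```

View pics/w3.png

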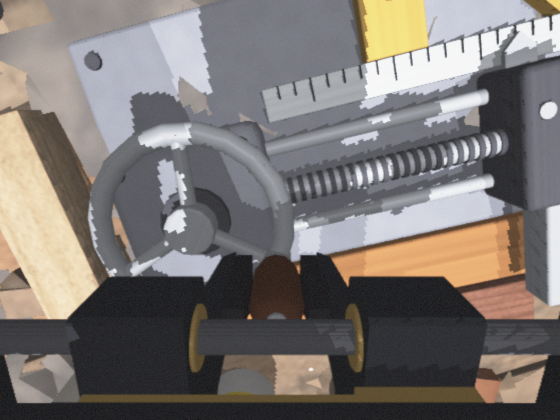

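View pics/t3.png

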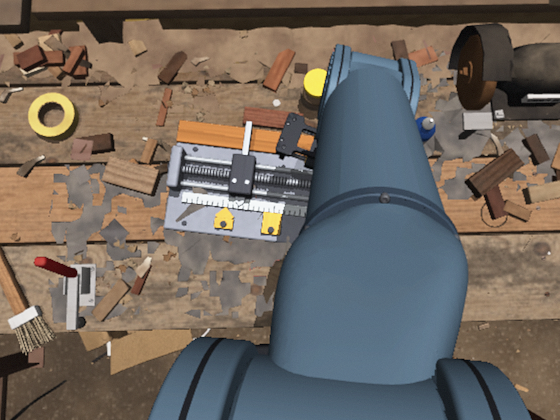

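Emit:
drive_tool(rows=[0,-0.0043,-0.0026,0,-1,0,-0.0086,-0.0053,0,-1,0,-0.0125,-0.0084,0,-1,0,-0.0161,-0.0119,0,-1,0,-0.0193,-0.0158,0,-1,0,-0.0221,-0.02,0,-1,0,-0.0244,-0.0245,0,-1,0,-0.0262,-0.0291,0,-1,0,-0.0276,-0.034,0,-1,0,-0.0284,-0.0389,0,-1])

```text
time: 6.1
tool_pos: [0.5917, -0.1389, 0.0927]
ee_rot: [0.586, -0.396, 0.585, 0.397]
contact_force: [-0.4, 5.7, 3.6]
gripper_width: 0.0223
```

```bash
python3 arc.py .5450 -.126 60 10
```

```text
[[-0.0003, -0.9284, 0.3717], [0.0015, 0.3717, 0.9284], [-1.0, 0.0009, 0.0013]] [ 0.5917 -0.1389  0.0927] 6.1 [-0.4  5.7  3.6] 0.022321663452803835
r 0.0483954841783709 ang -15.40645293739893
[ 0.0001 -0.0051]
[ 0.0003 -0.0101]
[ 0.0011 -0.015 ]
[ 0.0023 -0.0199]
[ 0.0041 -0.0246]
[ 0.0064 -0.0291]
[ 0.0091 -0.0333]
[ 0.0122 -0.0373]
[ 0.0157 -0.0408]
[ 0.0196 -0.044 ]
```

Emit:
drive_tool(rows=[0,0.0001,-0.0051,0,-1,0,0.0003,-0.0101,0,-1,0,0.0011,-0.015,0,-1,0,0.0023,-0.0199,0,-1,0,0.0041,-0.0246,0,-1,0,0.0064,-0.0291,0,-1,0,0.0091,-0.0333,0,-1,0,0.0122,-0.0373,0,-1,0,0.0157,-0.0408,0,-1,0,0.0196,-0.044,0,-1])

```text
time: 7.1
tool_pos: [0.5582, -0.1721, 0.0928]
ee_rot: [0.586, -0.397, 0.585, 0.396]
contact_force: [3.8, 5.6, -1.4]
gripper_width: 0.0222
```

```bash
python3 arc.py .5450 -.126 70 10
python3 - <<'E'
from h import *
f=grab('top','t4')
im=f['frame'][:,:,::-1][115:260,155:395]
cv2.imwrite('pics/t4z.png',cv2.resize(im,None,fx=3.3,fy=3.3,interpolation=cv2.INTER_CUBIC))
E
```

```text
[[0.0022, -0.9285, 0.3713], [0.0012, 0.3713, 0.9285], [-1.0, -0.0016, 0.0019]] [ 0.5582 -0.1721  0.0928] 7.1 [ 3.8  5.6 -1.4] 0.02224619866509517
r 0.04799240852012853 ang -74.01710373325945
[ 0.0048 -0.0033]
[ 0.01  -0.006]
[ 0.0155 -0.008 ]
[ 0.0212 -0.0094]
[ 0.0271 -0.01  ]
[ 0.0329 -0.0099]
[ 0.0387 -0.0092]
[ 0.0444 -0.0077]
[ 0.0499 -0.0055]
[ 0.055  -0.0027]
```

View pics/t4z.png

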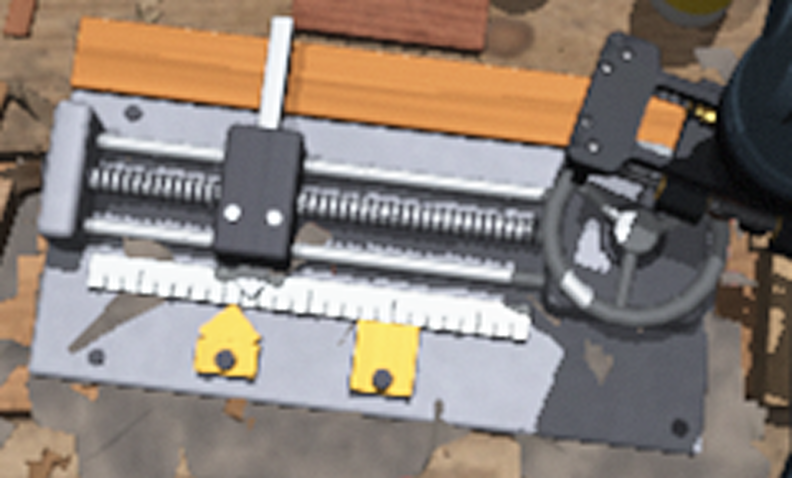

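```bash
python3 arc.py .5450 -.126 76 9
```

```text
[[0.0011, -0.9283, 0.3719], [0.0013, 0.3719, 0.9283], [-1.0, -0.0005, 0.0016]] [ 0.5572 -0.1725  0.0927] 7.15 [2.8 5.9 1.7] 0.021892376920848788
r 0.04803721869132139 ang -75.24492258237323
[ 0.006  -0.0038]
[ 0.0125 -0.0066]
[ 0.0193 -0.0085]
[ 0.0263 -0.0094]
[ 0.0333 -0.0092]
[ 0.0403 -0.008 ]
[ 0.047  -0.0058]
[ 0.0533 -0.0026]
[0.0591 0.0015]
```

Emit:
drive_tool(rows=[0,0.006,-0.0038,0,-1,0,0.0125,-0.0066,0,-1,0,0.0193,-0.0085,0,-1,0,0.0263,-0.0094,0,-1,0,0.0333,-0.0092,0,-1,0,0.0403,-0.008,0,-1,0,0.047,-0.0058,0,-1,0,0.0533,-0.0026,0,-1,0,0.0591,0.0015,0,-1,0,0.0591,0.0015,0,-1])

```text
time: 8.15
tool_pos: [0.504, -0.1503, 0.0928]
ee_rot: [0.586, -0.397, 0.585, 0.395]
contact_force: [5.7, 1.8, -5.1]
gripper_width: 0.0222
```

```bash
python3 arc.py .5450 -.126 10 1
python3 - <<'E'
from h import *
f=grab('top','t5')
im=f['frame'][:,:,::-1][115:260,155:395]
cv2.imwrite('pics/t5z.png',cv2.resize(im,None,fx=3.3,fy=3.3,interpolation=cv2.INTER_CUBIC))
E
```

```text
[[0.0031, -0.9282, 0.3721], [-0.0012, 0.3721, 0.9282], [-1.0, -0.0033, -0.0]] [ 0.504  -0.1503  0.0928] 8.15 [ 5.7  1.8 -5.1] 0.022162797805920377
r 0.04762725368824016 ang -149.3391202728764
[0.0064 0.0054]
```

View pics/t5z.png

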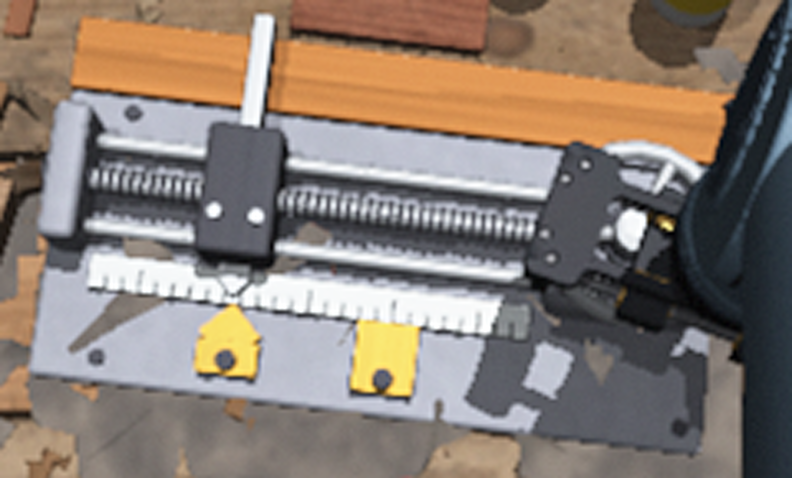

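Emit:
drive_tool(rows=[0,0,0,0,0.2,0,0,0,0,0.2,0,0,0,0,0.2,0,0,0,0,0.2,0,0,0,0,0.2,0,0,0,0,0.2])

```text
time: 8.8
tool_pos: [0.5027, -0.1503, 0.0927]
ee_rot: [0.586, -0.396, 0.586, 0.396]
contact_force: [-0.1, -0.6, -0.8]
gripper_width: 0.0526
```

Emit:
drive_tool(rows=[-0.02,0,0,0,0.2,-0.05,0,0,0,0.2,-0.09,0,0,0,0.2,-0.13,0,0,0,0.2,-0.16,0,0,0,0.2,-0.16,0,0,0,0.2])

```text
time: 9.4
tool_pos: [0.5051, -0.1511, 0.257]
ee_rot: [0.588, -0.398, 0.584, 0.394]
contact_force: [0.4, -0.4, -0.1]
gripper_width: 0.0528
```

Run:
```python
from w import *
f=grab('top','t6')
im=f['frame'][:,:,::-1][115:260,155:395]
cv2.imwrite('pics/t6z.png',cv2.resize(im,None,fx=3.3,fy=3.3,interpolation=cv2.INTER_CUBIC))
f=grab('wrist','w6')
```

```text
[[0.0078, -0.9279, 0.3729], [-0.0012, 0.3729, 0.9279], [-1.0, -0.0077, 0.0017]] [ 0.5051 -0.1511  0.257 ] 9.4 [ 0.4 -0.4 -0.1] 0.0528385215932912
```

View pics/t6z.png

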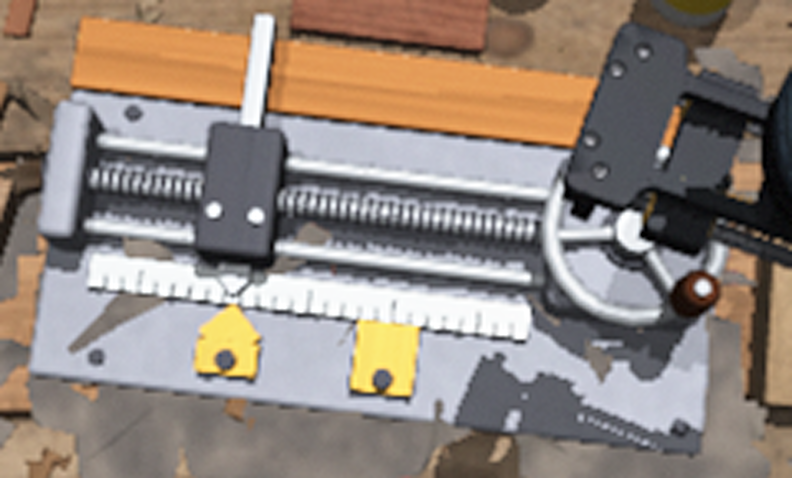

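View pics/w6.png

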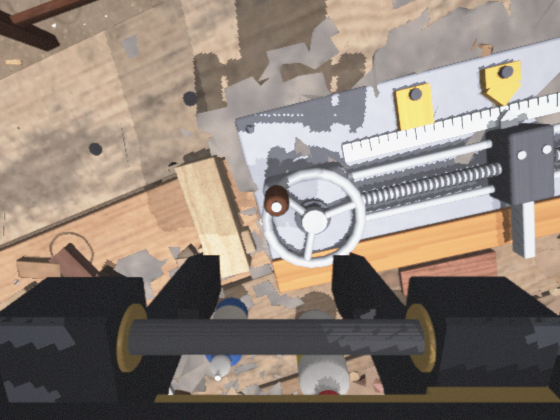

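Run:
```python
from h import *
f=pickle.load(open('pics/t6.pkl','rb'))
z=lambda x,y:(155+(x+.5)/3.3-.5,115+(y+.5)/3.3-.5)
a=onz(f,*z(234,295),.026);yh=np.array([.1417,.99])
for h in(.014,.02):
    b=onz(f,*z(234,306),h);print('top stop-marker',h,(a-b)[:2]@yh)
w=pickle.load(open('pics/w6.pkl','rb'))
im=w['frame'][50:150,450:560,::-1];cv2.imwrite('pics/w6z.png',cv2.resize(im,None,fx=6,fy=6,interpolation=cv2.INTER_CUBIC))
im=f['frame'][190:225,205:265,::-1];cv2.imwrite('pics/t6zz.png',cv2.resize(im,None,fx=12,fy=12,interpolation=cv2.INTER_CUBIC))
```

```text
top stop-marker 0.014 -0.0005824145681415337
top stop-marker 0.02 0.00013789885942403065
```

View pics/w6z.png

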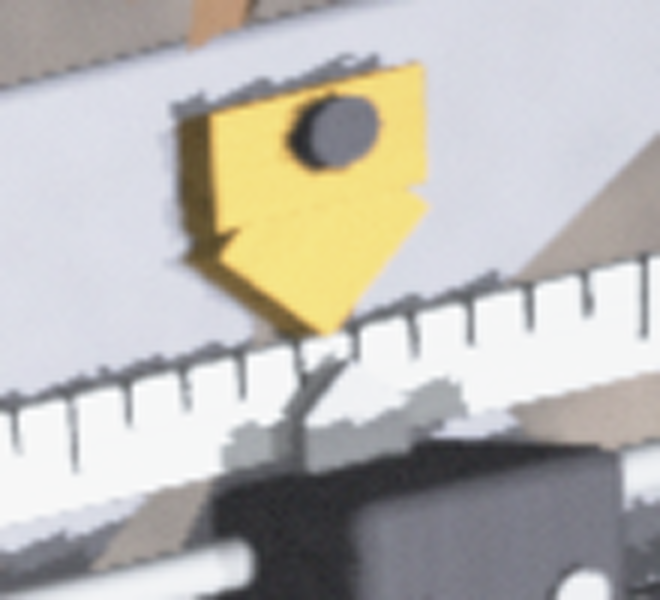

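View pics/t6zz.png

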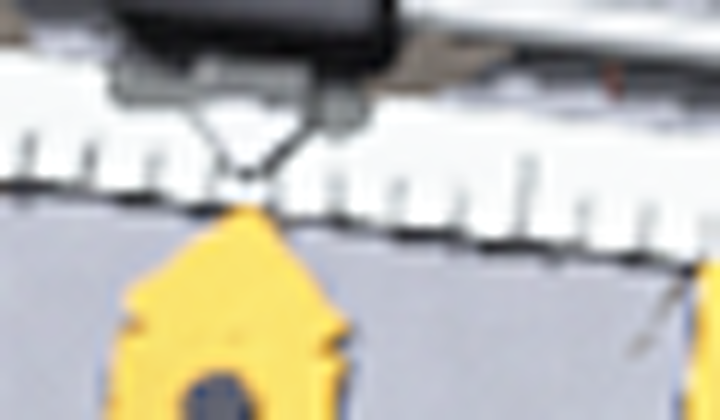

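Both views show the pointer's tip level with the point of the brass marker, and the gripper is clear at z = 0.257 m. Handing in now.

```bash
python3 -c "
from cell import bot
print(bot.sense()['contact_force'].round(1),bot.sense()['time']);print(bot.sign_off())"
```

```text
[-0.9  0.2 -0.8] 9.5
the job is handed in; nothing more can be done
None
```

The stop is set and the job is handed in. The stop's pointer stands level with the pointed brass marker, the left one seen from above and the farther of the two from the wheel.

I gripped the crank handle from above with about 25 N and turned the wheel clockwise about 253° in four arcs. That moved the stop about 35 mm in +y. Then I opened the gripper and lifted clear.

- **Alignment:** in the last top view the stop was within about 1 mm of the marker along the scale. The wrist close-up agrees by eye.
- **Distance estimates:** before turning, the top view put the distance at 34 mm and the wrist view at 36.7 mm. I turned to a value between them, and the last images settled the difference well inside the 10 mm limit.
- **Clearance and force:** the fingers were open and well above the jig at the end. The wrist force readings stayed below about 8 N, and only the handle was touched.
- **Time:** 9.5 s of the 51 s allowed.

No check failed.

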